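# Load a tap adapter into a quick-change tapping chuck

### The job

Load the tallest of the three tap adapters in the rack into the quick-change chuck standing in the fixture: push the chuck's sleeve down until it stays back by itself, put the adapter in, turn it under light pressure until its notches drop over the drive lugs, and press it home so that the sleeve springs up and locks it. Work by feel and never force the adapter, then let go; leave the other adapters and the things lying about where they are.

Things in the scene. Friction and masses are not known exactly. Their poses are not given: they have to be found in the camera images.
- tall_adapter: Tap adapter with the tallest head, to be loaded; 88 mm long, 0.4 kg. Hangs upright in the rack. Origin on the axis, in the flange's underside (seating face); z up to the head. Shank below: 30 mm thick, 36 mm long, locking groove half way. Flange 46 mm, z 0 to 8 mm, with two 10 mm notches through its rim at +y and -y. Head 34 mm thick, z 10 to 46 mm, then a 26 mm ring, 6 mm more. Grip the head.
- short_adapter: Bystander: tap adapter with a shorter head. Hangs upright in the rack. Origin on the axis, in the flange's underside (seating face); z up to the head. Shank below: 30 mm thick, 36 mm long, locking groove half way. Flange 46 mm, z 0 to 8 mm, with two 10 mm notches through its rim at +y and -y. Head 34 mm thick, z 10 to 27 mm, then a 26 mm ring, 6 mm more.
- slim_adapter: Bystander: tap adapter with a short, slim head. Hangs upright in the rack. Origin on the axis, in the flange's underside (seating face); z up to the head. Shank below: 30 mm thick, 36 mm long, locking groove half way. Flange 46 mm, z 0 to 8 mm, with two 10 mm notches through its rim at +y and -y. Head 25 mm thick, z 10 to 27 mm, then a 17 mm ring, 6 mm more.
- rack: Rack fixed on the bench: a grey steel plate, 74 x 206 mm (x, y), on two end cheeks, its top 48 mm above the bench; origin under its centre, on the bench. Three holes 34 mm wide at y = -66, 0 and +66 mm; the adapters hang in them, flanges on the plate. Which adapter hangs in which hole varies.
- chuck: Quick-change tapping chuck standing mouth up in a fixture fixed on the bench (base plate 124 x 112 x 16 mm, flange 63 mm wide up to 62 mm high, body above it). Origin under the base plate's centre, z along the chuck's axis. While the sleeve is forward, three balls block the bore. Press the adapter on the chuck with 10 to 25 N; more than 40 N bruises it.
- chuck_nose: The chuck's fixed nose: origin at the centre of its flat top face, 126 mm above the bench; z up, x and y as the chuck's. When home, the adapter's flange lies on this face and its origin here; it may float up 1 mm when let go. The bore is 31.5 mm wide, with a 3 mm deep chamfer that opens it to 35 mm at the face.
- sleeve (a joint): How far the chuck's sleeve is pushed back (down), m: 0 forward (up, locked), 0.012 fully back on its stop. Spring 6 N at 0, 11 N at 0.012. Push it to the stop and let go: it then stays back by itself at about 0.0075, until an adapter is home.
- sleeve_top (a point): Centre of the sleeve's upper rim, 124 mm above the bench when forward; moves with it. The sleeve is the knurled ring round the chuck: 55 mm thick, from 40 mm below this point up to it, with a 62 mm lip round its lowest 5 mm. Grip it from above or push on its lip.
- spanner: loose bystander: ring and open-end spanner lying on the bench, 226 x 35 x 10 mm; origin under its centre, y along it
- soft_jaw: loose bystander: black steel block (vice jaw), 40 x 75 x 30 mm; origin under its centre
- end_cap: loose bystander: plain turned cap, 44 mm across, 34 mm high, standing; origin under its centre
- collet_chuck: loose bystander: collet chuck lying on its side, 86 x 69 x 69 mm; origin under its centre
- cutter_a: loose bystander: milling cutter lying down, 203 mm long, 50 mm thick; origin under its centre, x along it
- taper_sleeve: loose bystander: dark taper sleeve standing up, 38 mm across, 62 mm high; origin under its centre
- bore (a point): Point on the bore's axis, 20 mm below the face, at the level of the balls. A spring plunger fills the bore; when the sleeve has been pushed back it pops up to 8 mm below the face. The adapter's shank pushes it down against 5 N at first, 10 N when home. Over the last 4 mm the balls drop into the shank's groove and the sleeve springs up.
- lug_level (a point): Point on the axis level with the tops of the two drive lugs: bright blocks, 8 mm wide, 6 mm high, on the face, 18 to 22 mm from the axis, 180 degrees apart. Their ring can turn (stiff clutch): they lie within 40 degrees of the chuck's +y and -y; the angle is not measured: see or feel it. A flange resting on them is 6 mm above the face; it drops when its notches are over them within 3 degrees.
Not all that is in view belongs to the job. What is shaped like the tall_adapter but pink is not meant.

How it is judged:
By the outcome, as a careful person would: the job done as asked, in the order asked, and still so for the second after the job is handed in, with the robot touching nothing.
It also fails if it takes over 72 s, if anything falls off the work surface, if the arm or the gripper's body presses on something with over 40 N, if the wrist force passes 120 N, or if a joint passes its speed limit or range.

### The arm

A 6-joint arm with a two-finger parallel gripper is mounted at the origin on a cart in front of the work surface, level with it; the furniture and walls round the work are solid. World frame = base frame: x ahead of the robot, y to its left, z up, the work surface at z = 0. Lengths are in m, angles in rad, forces in N, time in s.
With the tool pointing down it reaches from about 0.425 to 1.125 m from the base axis. Payload 14.9 kg.
Tool frame: the origin (TCP) lies on the centre line of the jaws, within the pads' length; the fingertips stand 17 mm ahead of it and the grasp point (between the pads) lies 2 mm behind it; z points along the fingers, y is the line along which they close (so a half turn about z gives the same grasp; the last joint's range is limited). The gripper opens to 91 mm and grips with 3 to 60 N. Pads are 32 mm wide; open, the fingers measure 118 mm over their backs; the gripper's body (76 mm by 178 mm) begins 60 mm behind the grasp point.
Start: joints at [-1.31, 0.379, 1.734, -0, 1.028, -0.033], TCP at [0.203, -0.67, 0.231] pointing down, gripper open.
Joint ranges: [-2.77, 2.77], [-0.74, 2.19], [0, 2.66], [-1.06, 4.2], [0.31, 2.87], [-3.08, 3.08]. Speed limits (rad/s): [1.89, 1.89, 2.39, 3.14, 3.14, 3.14].

### API

Orientations are given as a unit quaternion [x, y, z, w].
In Python, from rig import status, viewer, r, models gives the robot as it stands.
- The arm moves only by the tool servo_tool, never from a script. Its argument "steps" is a list that holds one entry, the list of rows, each a list of 6 numbers: the shift along the tool's x, y, z in units of 0.2 m (1.0 is 0.2 m), then the turn, a rotation vector about the tool's x, y, z in units of 90 degrees (1.0 is 90 degrees). In form: [[[dx, dy, dz, ax, ay, az], ...]]. A call has 1 to 10 rows; each row shifts and turns the commanded pose from where the row before left it, along the tool's axes as they then stand; what a row does not reach is not made up. A row lasts 1/8 s, in which the tool goes at most 62.5 mm and 10.7 degrees, less where a joint would pass 70% of its speed; a pose out of reach is approached as far as the arm can. A call with a number of a shift or a turn outside -1 to 1 is refused whole. A call with a gripper value outside its range is refused whole. "jaw" is the gripper's target within -1 to 1 (fully open at 1, half-way at 0, shut at -1), set as the call begins (left out, the last holds). The fingers move at their own pace and stop on an object; the grip force is fixed at half the most. Time passes only in rows, so rows that do not move let the fingers close. It gives the time, the measured TCP pose, the force, the opening and the grip force at its end, in the units of the state.
- status.state(): the state, without advancing time (a new reading comes with each control period).
- viewer.capture(name): name is "scene" or "side" or "wrist"; returns the picture (384x512x3 uint8, red, green, blue); there is no depth.
- viewer.get_calibration(name): a dict with "intrinsics" (3x3 intrinsics, pixels), "R" (3x3) and "t" (3): a world point X has camera coordinates R X + t. Camera axes: x right, y down, z forward; pixel columns grow to the right and rows downward; lengths in m; the calibration is good to about 2 mm. A picture is of the moment at which its call begins: read the wrist's pose just before it. get_calibration takes no time and is no camera call; for the wrist camera it gives the pose at the moment of the call.
- r.hand_in(): hands the job in; it is judged then, once.
Trained networks look in the newest picture that a camera, given by its name, has taken for a name from the list of things; names that differ only in an ending like _2 or _b are one class to them, and where a whole thing is asked for, a point or a joint stands for the part that bears it (a point fixed in the world has none). Each returns a list of dicts, best first, with "p" (0 to 1); they miss things now and then, are a little off and sometimes report something else, mostly with a low value. They report only what shows in the picture. A call takes as long as a camera call. They do not tell look-alikes from the thing itself.
- models.outline_of(camera, target): "mask" (384x512 bool, what is visible of it) and "pixel" ([column, row] in pixels, amid what is visible of it).
The state is a dict: "clock": time; "joint_positions": joint angles; "joint_vel": joint speeds; "joint_torque": joint torques, N m; "eef_pos": TCP position; "tcp_rot": TCP orientation; "contact_force": force on the tool from outside, world axes, zero at the start; "ft_torque": the same for the moment, N m; "width": finger opening in m; "finger_force": force on a finger pad.
Only numpy, scipy, OpenCV 4.12 (cv2) and the standard library are available. Lean on these libraries where they do the work, as an engineer would, in place of code of your own. Each camera call takes 0.05 s, during which the arm holds its last target. There are 200 camera calls.

## Working session

There is one attempt and no reset: what is moved stays moved. The work goes in short steps, Python scripts to look and compute and a tool call to move; the robot and the scene stay as the last step left them, time stands still between calls to the robot, and variables do not carry over. Pictures are saved under pics/ and viewed, at most 10 in all, crops included, and the job is handed in when it is done.

Besides the shell and the picture viewer there is one more tool, called after "Emit:" as name(argument=value, ...), one argument or row to a line, values as JSON. servo_tool: Moves the arm, as the interface text tells. Shifts and turns lie within -1 to 1; 1 stands for 0.2 m of shift or 90 degrees of turn. Its arguments: {"type":"object","properties":{"steps":{"type":"array"},"jaw":{"type":"number"}},"required":["steps"]}

```bash
mkdir -p pics
cat > h.py <<'E'
import numpy as np, cv2
from rig import status, viewer, r, models
def snap(cam,fn=None):
    im=viewer.capture(cam)
    if fn: cv2.imwrite('pics/'+fn,im[:,:,::-1])
    return im
def ray(cam,px,cal=None):
    c=cal or viewer.get_calibration(cam)
    K,R,t=[np.array(c[k]) for k in('intrinsics','R','t')]
    d=R.T@np.linalg.solve(K,[px[0],px[1],1]); return -R.T@t,d
def at_z(cam,px,z,cal=None):
    o,d=ray(cam,px,cal); return o+d*(z-o[2])/d[2]
def proj(cam,X,cal=None):
    c=cal or viewer.get_calibration(cam)
    K,R,t=[np.array(c[k]) for k in('intrinsics','R','t')]
    p=K@(R@np.array(X)+t); return p[:2]/p[2]
E
python3 - <<'E'
from h import *
a=snap('scene'); b=snap('side')
cv2.imwrite('pics/a.png',np.hstack([a,b])[:,:,::-1][:, :] if 0 else cv2.resize(np.vstack([a,b])[:,:,::-1],(800,1200))[:600])
cv2.imwrite('pics/a.png',cv2.resize(a[:,:,::-1],(800,600)));cv2.imwrite('pics/b.png',cv2.resize(b[:,:,::-1],(800,600)))
for c in('scene','side'):
  for n in('tall_adapter','short_adapter','slim_adapter','chuck','chuck_nose','sleeve','rack'):
    print(c,n,[(np.round(d['pixel']),round(d['p'],2)) for d in models.outline_of(c,n)][:4])
s=status.state();print(s['clock'],s['eef_pos'],s['tcp_rot'],s['width'])
E
```

```text
scene tall_adapter [(array([234., 234.]), 0.77), (array([274., 210.]), 0.64), (array([194., 271.]), 0.6)]
scene short_adapter [(array([216., 241.]), 0.56), (array([291., 184.]), 0.21)]
scene slim_adapter [(array([252., 224.]), 0.45)]
scene chuck [(array([295., 202.]), 0.88), (array([238., 204.]), 0.4)]
scene chuck_nose []
scene sleeve [(array([294., 182.]), 0.56)]
scene rack [(array([225., 244.]), 0.64)]
side tall_adapter [(array([229., 299.]), 0.81), (array([249., 237.]), 0.75), (array([275., 199.]), 0.75), (array([236., 256.]), 0.35)]
side short_adapter [(array([237., 257.]), 0.7), (array([287., 179.]), 0.61)]
side slim_adapter [(array([262., 223.]), 0.56), (array([289., 168.]), 0.48)]
side chuck [(array([287., 180.]), 0.87), (array([284., 147.]), 0.57)]
side chuck_nose [(array([288., 156.]), 0.63), (array([241., 168.]), 0.17)]
side sleeve [(array([289., 178.]), 0.72), (array([284., 166.]), 0.57), (array([230., 201.]), 0.3)]
side rack [(array([249., 258.]), 0.56)]
0.8 [ 0.20270019 -0.67000089  0.23093147] [ 9.89231810e-01  1.46357183e-01  1.10774893e-05 -2.07916341e-05] 0.09108029654220647
```

View pics/a.png

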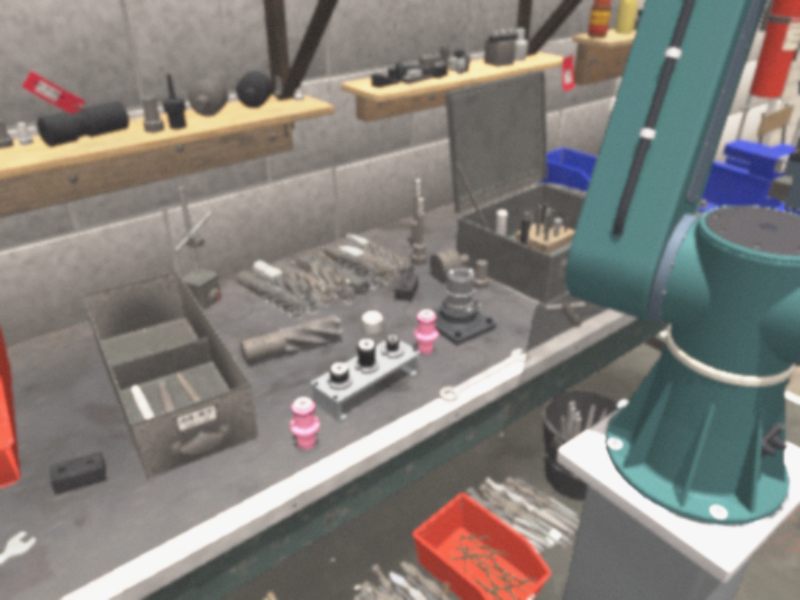

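View pics/b.png

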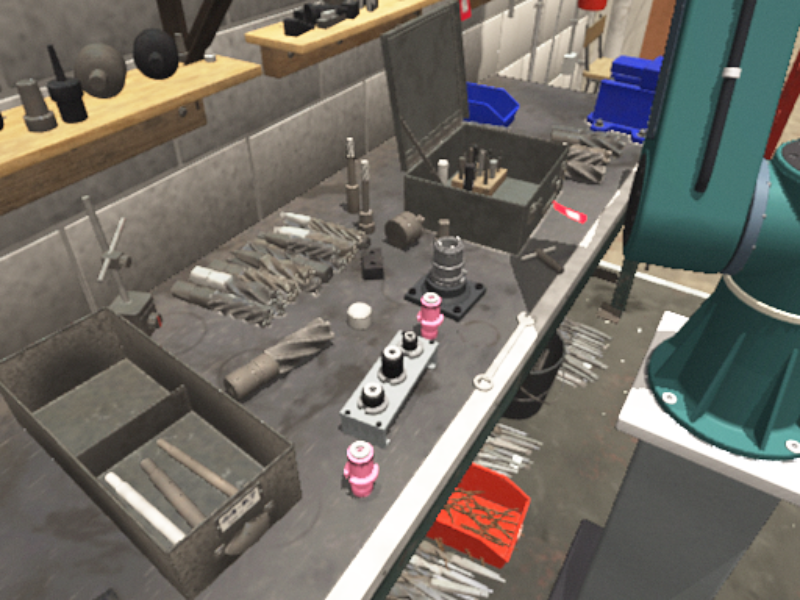

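The three non-pink candidates hang in the rack. In side.png (800 px) they are at (373,397), (392,360) and (410,343); in the scene view they are at (339,373), (367,352) and (392,344). The middle one has the tallest head. The pink ones at (361,470) and (430,315) are decoys. The chuck is at (447,275). I'll enlarge the crop to confirm.

Run:
```python
from h import *
b=cv2.imread('pics/b.png'); im=viewer.capture('side')[:,:,::-1]
c=im[140:300,200:330]; cv2.imwrite('pics/c.png',cv2.resize(c,None,fx=3.7,fy=3.7,interpolation=cv2.INTER_CUBIC))
viewer.capture('scene')
def tri(p,q):
    A=[];B=[]
    for cam,px in(('scene',p),('side',q)):
        o,d=ray(cam,px);d/=np.linalg.norm(d);P=np.eye(3)-np.outer(d,d);A.append(P);B.append(P@o)
    X=np.linalg.solve(sum(A),sum(B)); return X
def pick(cam,n,near):
    L=models.outline_of(cam,n); L=[d for d in L if np.hypot(*(np.array(d['pixel'])-near))<12]
    return np.argwhere(L[0]['mask'])[:,::-1].mean(0), L[0]['mask']
for n,p,q in(('tall_adapter',(234,234),(249,237)),('short_adapter',(216,241),(237,257)),('slim_adapter',(252,224),(262,223)),('chuck',(295,202),(287,180))):
    try: 
        a,_=pick('scene',n,p);b,_=pick('side',n,q);print(n,a,b,tri(a,b).round(3))
    except Exception as e: print(n,e)
for c in('scene','side'): print(c,(-np.array(viewer.get_calibration(c)['R']).T@viewer.get_calibration(c)['t']).round(2))
```

```text
tall_adapter [234.53543307 228.61417323] [250.18055556 233.98611111] [0.482 0.308 0.062]
short_adapter [217.055 241.385] [237.92708333 254.95138889] [0.474 0.374 0.053]
slim_adapter [251.13496933 222.4601227 ] [262.2568306  220.35519126] [0.487 0.243 0.054]
chuck [294.79473206 198.23796549] [286.12368816 179.34332834] [0.537 0.018 0.026]
scene [-0.31  0.87  0.77]
side [0.11 0.88 0.74]
```

View pics/c.png

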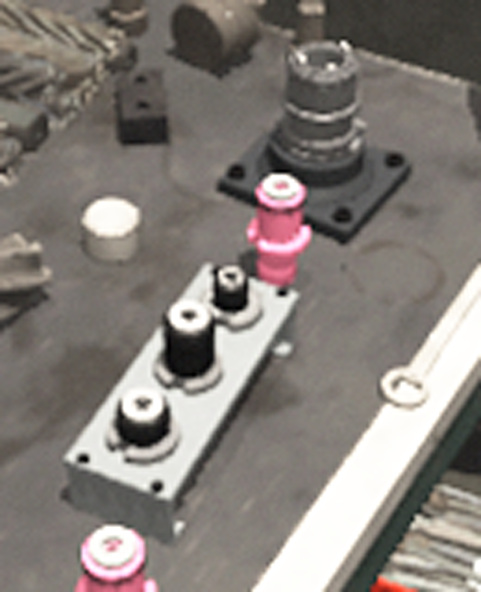

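```bash
cat >> h.py <<'E'
def plan(xyz,yaw=None,n=8):
    """rows (tool frame, units) to reach xyz with tool pointing down and tool-x yaw in deg; corrects tilt in last resort not at all"""
    from scipy.spatial.transform import Rotation as Ro
    s=status.state(); R=Ro.from_quat(s['tcp_rot']).as_matrix(); y0=np.degrees(np.arctan2(R[1,0],R[0,0]))
    dyaw=0 if yaw is None else (yaw-y0+180)%360-180
    dp=(np.array(xyz)-s['eef_pos'])/n; rows=[]
    for i in range(n):
        y=np.radians(y0+dyaw*i/n); Z=np.array([[np.cos(y),np.sin(y),0],[np.sin(y),-np.cos(y),0],[0,0,-1]])
        rows.append([*(Z.T@dp/0.2).round(4),0,0,round(-dyaw/n/90,4)])
    print('yaw0',y0.round(2),'rows',[[float(v) for v in q] for q in rows])
E
python3 - <<'E'
from h import *
s=800/512
for n,(c,rr),z in(('case corner',(515,245),0),('case near corner',(407,190),0),('case right',(560,200),.0),('pinkbase',(430,337),0),('pinktop',(430,300),.088),('baseL',(405,292),.016),('baseF',(453,315),.016),('baseR',(487,287),.016),('baseB',(437,268),.016),('taper top',(444,223),.062),('lugs a',(0,0),0)):
    print(n,at_z('side',(c/s,rr/s),z).round(3))
print('nose',at_z('side',(287,156.2),.126).round(4), at_z('scene',(460/s,273/s),.126).round(4))
plan([.535,.02,.30],95,10)
E
```

```text
case corner [ 0.488 -0.213  0.   ]
case near corner [ 0.825 -0.301  0.   ]
case right [ 0.475 -0.464  0.   ]
pinkbase [0.496 0.155 0.   ]
pinktop [0.497 0.159 0.088]
baseL [0.594 0.083 0.016]
baseF [0.481 0.095 0.016]
baseR [ 0.465 -0.018  0.016]
baseB [ 0.581 -0.021  0.016]
taper top [ 0.62  -0.118  0.062]
lugs a [ 3.662 -0.909  0.   ]
nose [0.5287 0.0381 0.126 ] [0.5284 0.0347 0.126 ]
yaw0 16.83 rows [[0.2589, -0.2821, -0.0345, 0.0, 0.0, -0.0869], [0.2949, -0.2443, -0.0345, 0.0, 0.0, -0.0869], [0.3254, -0.2019, -0.0345, 0.0, 0.0, -0.0869], [0.3498, -0.1558, -0.0345, 0.0, 0.0, -0.0869], [0.3677, -0.1067, -0.0345, 0.0, 0.0, -0.0869], [0.3788, -0.0557, -0.0345, 0.0, 0.0, -0.0869], [0.3829, -0.0037, -0.0345, 0.0, 0.0, -0.0869], [0.3799, 0.0484, -0.0345, 0.0, 0.0, -0.0869], [0.3697, 0.0996, -0.0345, 0.0, 0.0, -0.0869], [0.3528, 0.149, -0.0345, 0.0, 0.0, -0.0869]]
```

Emit:
servo_tool(
  steps=[
    [[0.18,-0.2,-0.07,0,0,-0.085],[0.2,-0.18,-0.07,0,0,-0.085],[0.22,-0.15,-0.07,0,0,-0.085],[0.24,-0.12,-0.05,0,0,-0.085],[0.26,-0.09,-0.04,0,0,-0.085],[0.265,-0.06,-0.03,0,0,-0.085],[0.27,-0.03,0,0,0,-0.085],[0.27,0,0,0,0,-0.085]],
  ],
)

```text
clock: 2.3
eef_pos: [0.3703, -0.27, 0.2973]
tcp_rot: [0.776, 0.631, 0.0, 0.0]
contact_force: [1.3, -1.4, -0.3]
width: 0.0913
finger_force: 0.0
```

Run:
```python
from h import *
s=status.state();print(s['clock'],s['eef_pos'],s['contact_force'])
plan([.529,.0,.29],95,7)
```

```text
2.3 [ 0.3702659  -0.27001178  0.29728256] [ 1.27243413 -1.40199673 -0.28239683]
yaw0 78.27 rows [[0.2119, 0.0718, 0.0052, 0.0, 0.0, -0.0266], [0.2087, 0.0806, 0.0052, 0.0, 0.0, -0.0266], [0.2052, 0.0892, 0.0052, 0.0, 0.0, -0.0266], [0.2013, 0.0977, 0.0052, 0.0, 0.0, -0.0266], [0.197, 0.106, 0.0052, 0.0, 0.0, -0.0266], [0.1924, 0.1141, 0.0052, 0.0, 0.0, -0.0266], [0.1875, 0.122, 0.0052, 0.0, 0.0, -0.0266]]
```

Emit:
servo_tool(
  steps=[
    [[0.212,0.072,0.005,0,0,-0.027],[0.209,0.081,0.005,0,0,-0.027],[0.205,0.089,0.005,0,0,-0.027],[0.201,0.098,0.005,0,0,-0.027],[0.197,0.106,0.005,0,0,-0.027],[0.192,0.114,0.005,0,0,-0.027],[0.188,0.122,0.005,0,0,-0.027],[0,0,0,0,0,0]],
  ],
)

```text
clock: 3.3
eef_pos: [0.5302, -0.0, 0.2899]
tcp_rot: [0.674, 0.739, 0.0, -0.0]
contact_force: [-1.1, 0.4, -0.1]
width: 0.0911
finger_force: 0.0
```

Run:
```python
from h import *
c=viewer.get_calibration('wrist'); im=snap('wrist')
cv2.imwrite('pics/d.png',cv2.resize(im[:,:,::-1],(800,600)))
np.set_printoptions(precision=4,suppress=True)
print(proj('wrist',[.529,.036,.126],c),-np.array(c['R']).T@c['t'],c['R'],c['intrinsics'])
s=status.state();print(s['clock'],s['eef_pos'])
```

```text
[257.3631 147.6173] [0.5215 0.084  0.4428] [[ 0.9957  0.0921  0.0008]
 [ 0.0878 -0.9514  0.2953]
 [ 0.028  -0.294  -0.9554]] [[286.027    0.     254.9002]
 [  0.     286.027  190.1981]
 [  0.       0.       1.    ]]
3.35 [ 0.5294 -0.0011  0.2898]
```

View pics/d.png

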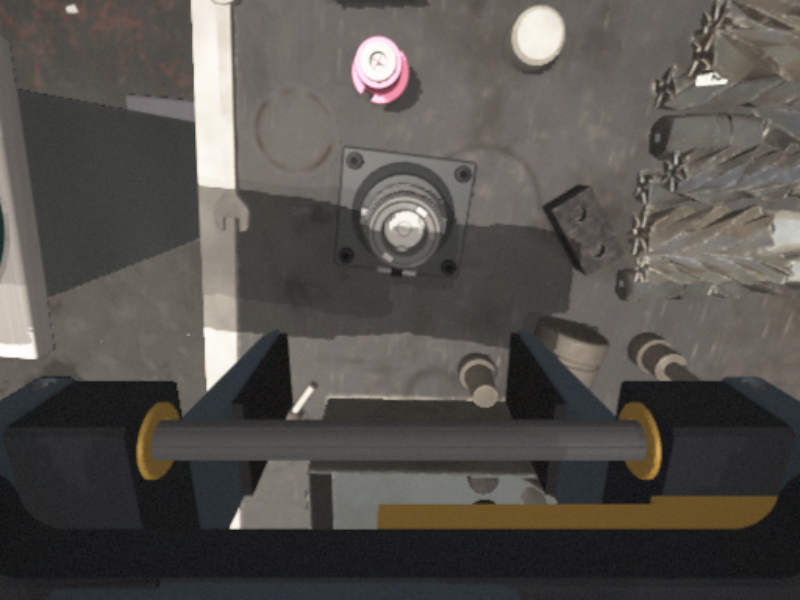

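The chuck nose is near (404,230) and the base plate spans (335..476,147..275). I'll enlarge this to find the centre and the lugs.

Run:
```python
from h import *
im=viewer.capture('wrist')[:,:,::-1]
c=im[108:183,210:310]; cv2.imwrite('pics/e.png',cv2.resize(c,None,fx=8,fy=8,interpolation=cv2.INTER_CUBIC))
for x,y in((343,147),(476,163),(461,275),(335,264)): print(at_z('wrist',(x*.64,y*.64),.016).round(4))
```

```text
[0.4701 0.0881 0.016 ]
[0.592  0.0851 0.016 ]
[ 0.5921 -0.0209  0.016 ]
[ 0.4681 -0.0209  0.016 ]
```

View pics/e.png

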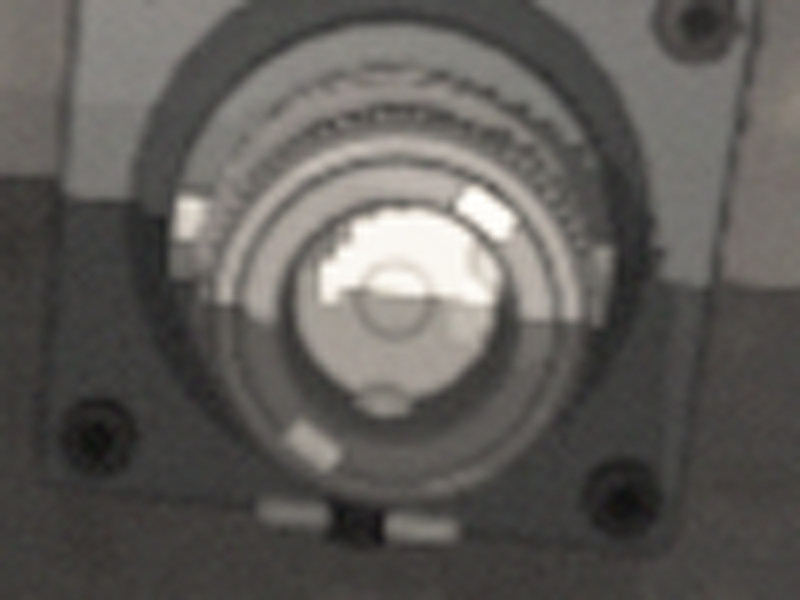

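The lugs show clearly at crop (487,212) and (313,446). The sleeve rim is centred near (400,317).

Run:
```python
from h import *
f=lambda u,v,z: at_z('wrist',(210+(u+.5)/8-.5,108+(v+.5)/8-.5),z)
a=f(487,212,.132);b=f(313,446,.132);d=a-b
print(a,b,(a+b)/2,np.hypot(*d[:2]),'lug angle from +y', np.degrees(np.arctan2(d[1],d[0]))-90)
print('rim',f(400,317,.124), f(215,300,.124),f(585,300,.124),f(400,135,.124),f(400,500,.124))
plan([.529,.034,.18],90,8)
```

```text
[0.54038872 0.05076483 0.132     ] [0.51982028 0.016896   0.132     ] [0.5301045  0.03383042 0.132     ] 0.03962522556418073 lug angle from +y -31.270199305902807
rim [0.53034728 0.03451314 0.124     ] [0.5045135  0.03456459 0.124     ] [0.55573636 0.03916778 0.124     ] [0.52800967 0.05917929 0.124     ] [0.53281127 0.00851355 0.124     ]
yaw0 95.08 rows [[0.0223, 0.0019, 0.0686, 0.0, 0.0, 0.0071], [0.0223, 0.0017, 0.0686, 0.0, 0.0, 0.0071], [0.0224, 0.0014, 0.0686, 0.0, 0.0, 0.0071], [0.0224, 0.0012, 0.0686, 0.0, 0.0, 0.0071], [0.0224, 0.0009, 0.0686, 0.0, 0.0, 0.0071], [0.0224, 0.0007, 0.0686, 0.0, 0.0, 0.0071], [0.0224, 0.0005, 0.0686, 0.0, 0.0, 0.0071], [0.0224, 0.0002, 0.0686, 0.0, 0.0, 0.0071]]
```

Emit:
servo_tool(
  steps=[
    [[0.0875,0.009,0.1,0,0,0],[0.0875,0.009,0.15,0,0,0],[0,0,0.2,0,0,0],[0,0,0.2,0,0,0],[0,0,0.15,0,0,0],[0,0,0.08,0,0,0],[0,0,0,0,0,0],[0,0,0,0,0,0]],
  ],
)

```text
clock: 4.4
eef_pos: [0.5304, 0.033, 0.1151]
tcp_rot: [0.675, 0.737, 0.001, 0.001]
contact_force: [0.1, 0.4, 0.1]
width: 0.0914
finger_force: 0.0
```

Emit:
servo_tool(
  steps=[
    [[0,0,0,0,0,0],[0,0,0,0,0,0],[0,0,0,0,0,0],[0,0,0,0,0,0]],
  ],
  jaw=-0.1,
)

```text
clock: 4.9
eef_pos: [0.5311, 0.0334, 0.1144]
tcp_rot: [0.675, 0.738, 0.001, 0.001]
contact_force: [6.1, 1.3, -11.0]
width: 0.0556
finger_force: 30.0
```

Emit:
servo_tool(
  steps=[
    [[0,0,0.015,0,0,0],[0,0,0.015,0,0,0],[0,0,0.015,0,0,0],[0,0,0,0,0,0]],
  ],
)

```text
clock: 5.4
eef_pos: [0.5312, 0.0334, 0.1055]
tcp_rot: [0.675, 0.738, 0.001, 0.001]
contact_force: [5.2, 1.2, 4.8]
width: 0.0558
finger_force: 30.0
```

Emit:
servo_tool(
  steps=[
    [[0,0,0.01,0,0,0],[0,0,0.005,0,0,0],[0,0,0.005,0,0,0],[0,0,0,0,0,0]],
  ],
)

```text
clock: 5.9
eef_pos: [0.5312, 0.0334, 0.1022]
tcp_rot: [0.675, 0.738, 0.001, 0.001]
contact_force: [0.7, 1.3, 15.4]
width: 0.0555
finger_force: 30.0
```

Emit:
servo_tool(
  steps=[
    [[0,0,0.005,0,0,0],[0,0,0.005,0,0,0],[0,0,0,0,0,0]],
  ],
)

```text
clock: 6.28
eef_pos: [0.5314, 0.0334, 0.1014]
tcp_rot: [0.675, 0.738, 0.001, 0.001]
contact_force: [-9.5, 0.6, 40.5]
width: 0.0555
finger_force: 30.0
```

Emit:
servo_tool(
  steps=[
    [[0,0,-0.006,0,0,0],[0,0,0,0,0,0]],
  ],
)

```text
clock: 6.52
eef_pos: [0.5313, 0.0333, 0.1015]
tcp_rot: [0.675, 0.738, 0.001, 0.001]
contact_force: [-0.3, -0.1, 17.2]
width: 0.0558
finger_force: 30.0
```

Emit:
servo_tool(
  steps=[
    [[0,0,0,0,0,0],[0,0,0,0,0,0],[0,0,0,0,0,0],[0,0,-0.1,0,0,0],[0,0,-0.2,0,0,0],[0,0,-0.25,0,0,0],[-0.1,0,-0.25,0,0,0],[-0.075,-0.02,-0.15,0,0,0],[0,0,0,0,0,0]],
  ],
  jaw=1,
)

```text
clock: 7.65
eef_pos: [0.5297, -0.0027, 0.2923]
tcp_rot: [0.676, 0.737, 0.001, 0.001]
contact_force: [0.4, 0.8, 0.5]
width: 0.0914
finger_force: 0.0
```

Run:
```python
from h import *
im=viewer.capture('wrist')[:,:,::-1]; s=status.state();print(s['clock'],s['eef_pos'])
u,v=proj('wrist',[.530,.034,.126]).round().astype(int);print(u,v)
c=im[v-40:v+40,u-50:u+50]; print(u-50,v-40)
cv2.imwrite('pics/f.png',cv2.resize(c,None,fx=7,fy=7,interpolation=cv2.INTER_CUBIC))
```

```text
7.7 [ 0.52896024 -0.00220378  0.29057871]
259 147
209 107
```

View pics/f.png

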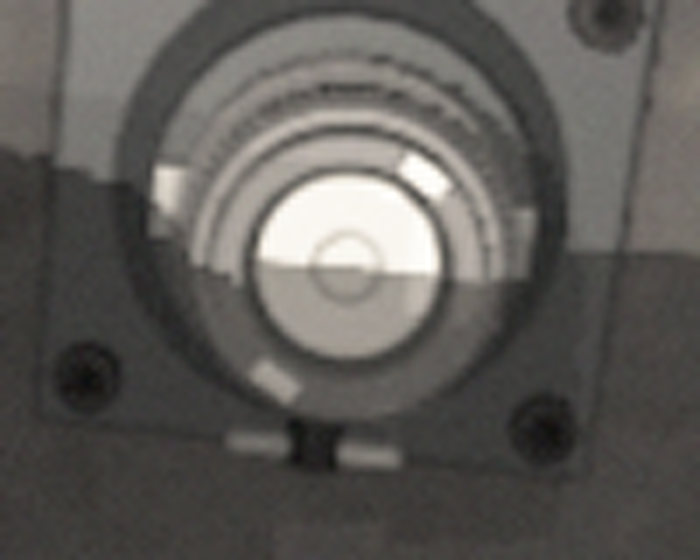

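Plunger is up, filling the bore at crop (348,266), and the sleeve sits lower: it stays back. The lugs are at (425,176) and (276,382).

Run:
```python
from h import *
f=lambda u,v,z: at_z('wrist',(209+(u+.5)/7-.5,107+(v+.5)/7-.5),z)
a=f(425,176,.132);b=f(276,382,.132);d=a-b
print((a+b)/2,'lug', np.degrees(np.arctan2(d[1],d[0]))-90, 'plunger',f(348,266,.118))
plan([.484,.268,.27],95,6)
```

```text
[0.52914581 0.03569919 0.132     ] lug -30.69599555636423 plunger [0.52909561 0.03595387 0.118     ]
yaw0 95.0 rows [[0.2276, -0.0177, 0.0171, 0.0, 0.0, 0.0], [0.2276, -0.0177, 0.0171, 0.0, 0.0, 0.0], [0.2276, -0.0177, 0.0171, 0.0, 0.0, 0.0], [0.2276, -0.0177, 0.0171, 0.0, 0.0, 0.0], [0.2276, -0.0177, 0.0171, 0.0, 0.0, 0.0], [0.2276, -0.0177, 0.0171, 0.0, 0.0, 0.0]]
```

Emit:
servo_tool(
  steps=[
    [[0.228,-0.018,0.017,0,0,0],[0.228,-0.018,0.017,0,0,0],[0.228,-0.018,0.017,0,0,0],[0.228,-0.018,0.017,0,0,0],[0.228,-0.018,0.017,0,0,0],[0.228,-0.018,0.017,0,0,0],[0,0,0,0,0,0],[0,0,0,0,0,0]],
  ],
)

```text
clock: 8.7
eef_pos: [0.4826, 0.2685, 0.2685]
tcp_rot: [0.675, 0.738, -0.001, -0.0]
contact_force: [0.1, -0.2, -0.1]
width: 0.0913
finger_force: 0.0
```

Run:
```python
from h import *
im=viewer.capture('wrist')[:,:,::-1]; s=status.state();print(s['clock'],s['eef_pos'])
u,v=proj('wrist',[.482,.308,.08]).round().astype(int);print(u,v)
c=im[v-50:v+50,u-65:u+65]; print(u-65,v-50)
cv2.imwrite('pics/g.png',cv2.resize(c,None,fx=6,fy=6,interpolation=cv2.INTER_CUBIC))
```

```text
8.75 [0.48292534 0.26809186 0.26882183]
258 141
193 91
```

View pics/g.png

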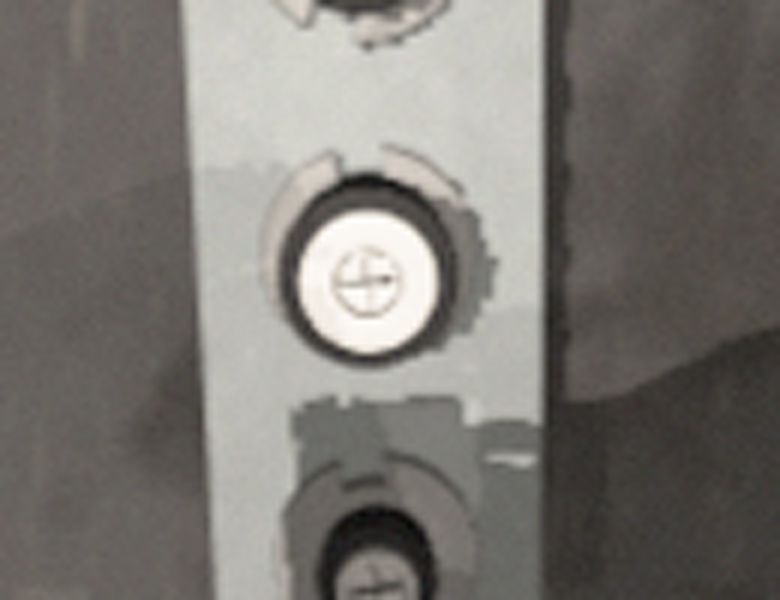

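The tall adapter's top ring is at crop (368,282) and its upper notch lies between (339,165) and (382,152).

Run:
```python
from h import *
f=lambda u,v,z: at_z('wrist',(193+(u+.5)/6-.5,91+(v+.5)/6-.5),z)
a=f(368,282,.100);print('axis',a)
for p in((339,163),(383,150),(361,157)):
    n=f(*p,.056);d=n-a;print(n,np.hypot(*d[:2]),np.degrees(np.arctan2(d[1],d[0]))-90)
for u,v in((190,100),(212,590),(548,100),(545,590)): print(f(u,v,.048))
plan([a[0],a[1],.2],95,4)
```

```text
axis [0.47693258 0.31396371 0.1       ]
[0.4691066  0.33247419 0.056     ] 0.020096853188579584 22.91798278594537
[0.47793628 0.33587687 0.056     ] 0.021936131626369395 -2.6225144634477573
[0.47353495 0.33407758 0.056     ] 0.020398814653974754 9.58786915311471
[0.43687816 0.34201943 0.048     ]
[0.44799979 0.23542826 0.048     ]
[0.51146166 0.34867221 0.048     ]
[0.52350516 0.24217672 0.048     ]
yaw0 95.04 rows [[0.0578, -0.0024, 0.086, 0.0, 0.0, 0.0001], [0.0578, -0.0024, 0.086, 0.0, 0.0, 0.0001], [0.0578, -0.0024, 0.086, 0.0, 0.0, 0.0001], [0.0578, -0.0025, 0.086, 0.0, 0.0, 0.0001]]
```

Emit:
servo_tool(
  steps=[
    [[0.115,-0.005,0.1,0,0,0],[0.116,-0.005,0.15,0,0,0],[0,0,0.2,0,0,0],[0,0,0.2,0,0,0],[0,0,0.2,0,0,0],[0,0,0.1,0,0,0],[0,0,0,0,0,0],[0,0,0,0,0,0]],
  ],
)

```text
clock: 9.75
eef_pos: [0.4781, 0.3148, 0.081]
tcp_rot: [0.675, 0.737, 0.001, 0.0]
contact_force: [0.3, -0.2, 0.3]
width: 0.091
finger_force: 0.0
```

Run:
```python
from h import *
im=viewer.capture('wrist')[:,:,::-1]; s=status.state();print(s['clock'],s['eef_pos'],s['contact_force'])
cv2.imwrite('pics/i.png',cv2.resize(im,(800,600)))
```

```text
9.8 [0.47813266 0.31490524 0.08120571] [0.49155579 0.16012743 0.61862267]
```

View pics/i.png

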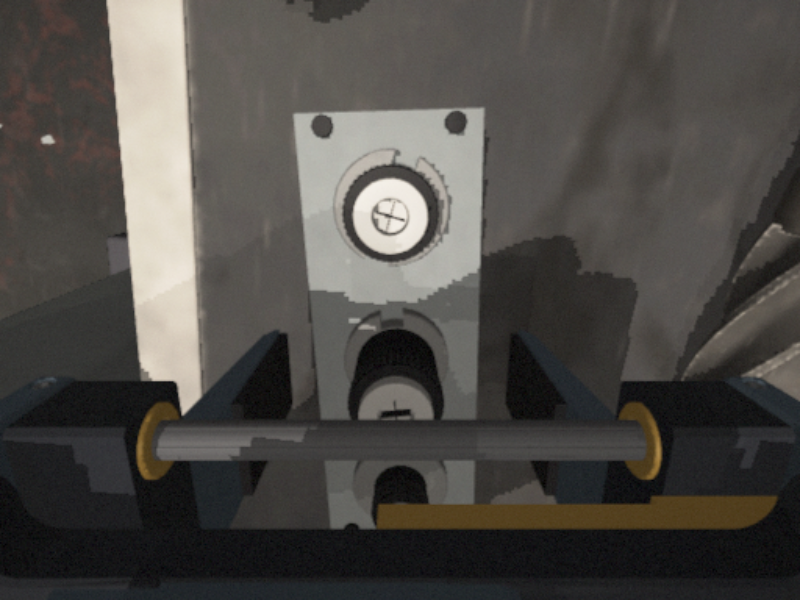

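The tall adapter sits between the jaws, with its top at about (397,403) and its far notch at about (392,318).

Run:
```python
from h import *
f=lambda u,v,z: at_z('wrist',(u*.64,v*.64),z)
a=f(397,409,.100);print('axis',a)
for u,v in((393,316),(382,318),(402,316)):
  n=f(u,v,.056);d=n-a;print(n,np.hypot(*d[:2]),np.degrees(np.arctan2(d[1],d[0]))-90)
a=f(391,214,.081);print('short',a)
```

```text
axis [0.47666264 0.31791418 0.1       ]
[0.47339679 0.33564526 0.056     ] 0.018029335086939404 10.436229073142272
[0.46883557 0.33434235 0.056     ] 0.018197461960591344 25.475096823336415
[0.47718646 0.33597923 0.056     ] 0.01807264052195164 -1.6609197701035754
short [0.46905259 0.38099538 0.081     ]
```

Emit:
servo_tool(
  steps=[
    [[0,0,0.01,0,0,0],[0,0,0,0,0,0],[0,0,0,0,0,0],[0,0,0,0,0,0],[0,0,0,0,0,0],[0,0,0,0,0,0]],
  ],
  jaw=-1,
)

```text
clock: 10.55
eef_pos: [0.4772, 0.3145, 0.0777]
tcp_rot: [0.675, 0.738, -0.0, -0.0]
contact_force: [-3.4, -0.4, 1.9]
width: 0.0338
finger_force: 2.5
```

Emit:
servo_tool(
  steps=[
    [[0,0,0,0,0,0],[0,0,0,0,0,0],[0,0,-0.03,0,0,0],[0,0,-0.06,0,0,0],[0,0,-0.1,0,0,0],[0,0,-0.15,0,0,0],[0,0,-0.2,0,0,0],[0,0,-0.2,0,0,0],[0,0,-0.1,0,0,0],[0,0,0,0,0,0]],
  ],
)

```text
clock: 11.8
eef_pos: [0.4776, 0.3148, 0.2471]
tcp_rot: [0.675, 0.738, 0.001, 0.0]
contact_force: [-0.2, 0.8, -4.4]
width: 0.0335
finger_force: 30.0
```

Run:
```python
from h import *
s=status.state();print(s['clock'],s['eef_pos'],s['contact_force'],s['width'],s['finger_force'])
viewer.capture('side');viewer.capture('wrist')
for c in('side','wrist'):
  for d in models.outline_of(c,'tall_adapter')[:4]: print(c,d['pixel'],d['p'],np.argwhere(d['mask']).min(0),np.argwhere(d['mask']).max(0))
plan([.531,.0352,.235],53,10)
```

```text
11.8 [0.47764919 0.31477726 0.24710614] [-0.1549571   0.81656106 -4.43673622] 0.03354853500842011 29.999284744262695
side [230.2, 299.5] 0.92 [281 220] [317 241]
side [247.6, 185.8] 0.9 [163 240] [201 260]
side [272.3, 202.8] 0.79 [187 267] [216 282]
side [178.3, 232.3] 0.73 [204 143] [255 212]
wrist [251.2, 236.6] 0.96 [194 223] [269 285]
wrist [260.4, 304.2] 0.77 [294 248] [311 275]
wrist [215.7, 16.8] 0.65 [  0 194] [ 42 237]
yaw0 95.04 rows [[-0.1413, 0.0149, 0.0045, 0.0, 0.0, 0.0467], [-0.1398, 0.0252, 0.0045, 0.0, 0.0, 0.0467], [-0.1376, 0.0354, 0.0045, 0.0, 0.0, 0.0467], [-0.1346, 0.0454, 0.0045, 0.0, 0.0, 0.0467], [-0.131, 0.0551, 0.0045, 0.0, 0.0, 0.0467], [-0.1266, 0.0646, 0.0045, 0.0, 0.0, 0.0467], [-0.1215, 0.0737, 0.0045, 0.0, 0.0, 0.0467], [-0.1158, 0.0824, 0.0045, 0.0, 0.0, 0.0467], [-0.1094, 0.0907, 0.0045, 0.0, 0.0, 0.0467], [-0.1025, 0.0984, 0.0045, 0.0, 0.0, 0.0467]]
```

Emit:
servo_tool(
  steps=[
    [[-0.141,0.014,0.004,0,0,0.039],[-0.14,0.023,0.004,0,0,0.039],[-0.138,0.032,0.004,0,0,0.039],[-0.136,0.04,0.004,0,0,0.039],[-0.133,0.048,0.004,0,0,0.039],[-0.13,0.056,0.004,0,0,0.039],[-0.126,0.064,0.004,0,0,0.039],[-0.122,0.072,0.004,0,0,0.039],[-0.117,0.08,0.004,0,0,0.039],[-0.112,0.087,0.004,0,0,0.039]],
  ],
)

```text
clock: 13.25
eef_pos: [0.5307, 0.0355, 0.2364]
tcp_rot: [0.867, 0.499, -0.001, -0.0]
contact_force: [0.2, -0.1, -4.4]
width: 0.0333
finger_force: 30.0
```

Emit:
servo_tool(
  steps=[
    [[0,0,0,0,0,0],[0,0,0,0,0,0]],
  ],
)

```text
clock: 13.5
eef_pos: [0.5307, 0.0366, 0.2369]
tcp_rot: [0.866, 0.5, -0.001, -0.0]
contact_force: [-0.9, 0.7, -3.9]
width: 0.0331
finger_force: 30.0
```

Run:
```python
from h import *
s=status.state();print(s['clock'],s['eef_pos'],s['contact_force'],s['ft_torque'])
plan([.531,.0352,.210],60,2)
a=viewer.capture('side'); b=viewer.capture('wrist')
p=proj('side',[.53,.035,.17]).astype(int)
A=cv2.resize(a[p[1]-50:p[1]+50,p[0]-40:p[0]+40],(480,600),interpolation=cv2.INTER_CUBIC)
cv2.imwrite('pics/j.png',A[:,:,::-1])
cv2.imwrite('pics/jw.png',b[:,:,::-1]); print(p)
```

```text
13.5 [0.5307147  0.03661525 0.23688284] [-0.85235018  0.66769906 -3.91259177] [-0.04219368 -0.10145198  0.01326027]
yaw0 59.96 rows [[-0.0027, 0.0024, 0.0672, 0.0, 0.0, -0.0002], [-0.0027, 0.0024, 0.0672, 0.0, 0.0, -0.0002]]
[287 142]
```

View pics/j.png

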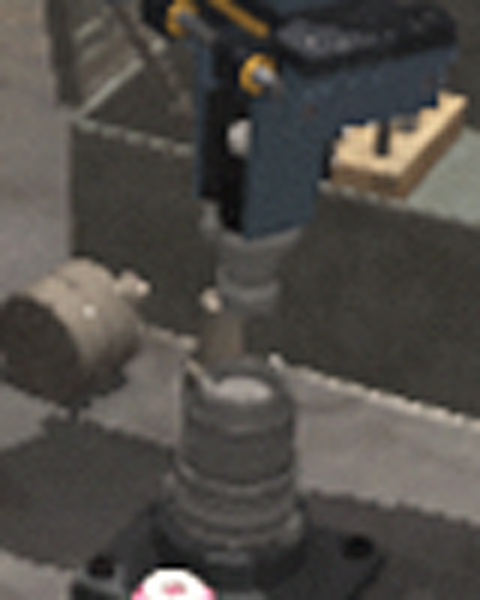

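Side view: the shank end is centred near crop (247,295) and the chuck mouth near (240,388).

Run:
```python
from h import *
f=lambda u,v,z: at_z('side',(247+u/6-.5,92+v/6-.5),z)
print('shank',f(247,296,.171),'plunger',f(242,390,.118))
for X in([.531,.0355,.171],[.531,.0355,.118]):
  p=proj('side',X); print((p[0]-247+.5)*6,(p[1]-92+.5)*6)
```

```text
shank [0.53429555 0.02896415 0.171     ] plunger [0.53381988 0.02876168 0.118     ]
246.56684906714486 303.99223829942906
240.49332777818825 398.1430056133854
```

Emit:
servo_tool(
  steps=[
    [[-0.003,0.003,0.07,0,0,0],[-0.002,0.002,0.08,0,0,0],[0,0,0.06,0,0,0],[0,0,0.02,0,0,0],[0,0,0.01,0,0,0],[0,0,0,0,0,0]],
  ],
)

```text
clock: 14.35
eef_pos: [0.5317, 0.035, 0.19]
tcp_rot: [0.866, 0.5, 0.0, 0.0]
contact_force: [-0.2, 0.6, -5.3]
width: 0.0331
finger_force: 30.0
```

Emit:
servo_tool(
  steps=[
    [[0,0,0.01,0,0,0],[0,0,0.01,0,0,0],[0,0,0.01,0,0,0],[0,0,0,0,0,0]],
  ],
)

```text
clock: 14.85
eef_pos: [0.5316, 0.035, 0.1838]
tcp_rot: [0.866, 0.5, 0.0, -0.0]
contact_force: [0.7, -0.4, -3.7]
width: 0.0337
finger_force: 30.0
```

Emit:
servo_tool(
  steps=[
    [[0,0,0.015,0,0,0],[0,0,0.015,0,0,0],[0,0,0.015,0,0,0],[0,0,0.015,0,0,0],[0,0,0,0,0,0]],
  ],
)

```text
clock: 15.48
eef_pos: [0.5316, 0.035, 0.1715]
tcp_rot: [0.866, 0.5, 0.0, 0.0]
contact_force: [-0.5, 0.7, 0.7]
width: 0.0334
finger_force: 30.0
```

Emit:
servo_tool(
  steps=[
    [[0,0,0.015,0,0,0],[0,0,0.015,0,0,0],[0,0,0.01,0,0,0],[0,0,0,0,0,0]],
  ],
)

```text
clock: 15.98
eef_pos: [0.5316, 0.035, 0.1637]
tcp_rot: [0.866, 0.5, 0.0, 0.0]
contact_force: [0.5, 0.5, 1.6]
width: 0.0336
finger_force: 30.0
```

Emit:
servo_tool(
  steps=[
    [[0,0,0.005,0,0,0],[0,0,0.005,0,0,0],[0,0,0,0,0,0]],
  ],
)

```text
clock: 16.35
eef_pos: [0.5316, 0.035, 0.1618]
tcp_rot: [0.866, 0.5, 0.0, 0.0]
contact_force: [-0.3, 0.2, 2.0]
width: 0.0333
finger_force: 30.0
```

Emit:
servo_tool(
  steps=[
    [[0,0,0.003,0,0,0],[0,0,0.003,0,0,0],[0,0,0,0,0,0]],
  ],
)

```text
clock: 16.73
eef_pos: [0.5317, 0.0351, 0.1609]
tcp_rot: [0.866, 0.5, 0.0, 0.0]
contact_force: [-2.5, 0.8, 8.1]
width: 0.0335
finger_force: 30.0
```

Emit:
servo_tool(
  steps=[
    [[0,0,0.001,0,0,0.015],[0,0,0,0,0,0.015],[0,0,0,0,0,0.015],[0,0,0,0,0,0]],
  ],
)

```text
clock: 17.23
eef_pos: [0.5317, 0.035, 0.1604]
tcp_rot: [0.883, 0.469, 0.0, 0.0]
contact_force: [-1.3, -0.7, 4.9]
width: 0.0336
finger_force: 30.0
```

Emit:
servo_tool(
  steps=[
    [[0,0,0.003,0,0,0.015],[0,0,0.002,0,0,0],[0,0,0,0,0,0]],
  ],
)

```text
clock: 17.6
eef_pos: [0.5316, 0.035, 0.1593]
tcp_rot: [0.889, 0.458, 0.0, 0.0]
contact_force: [0.1, -0.8, 2.2]
width: 0.0335
finger_force: 30.0
```

Emit:
servo_tool(
  steps=[
    [[0,0,0.005,0,0,0.005],[0,0,0.005,0,0,0],[0,0,0,0,0,0]],
  ],
)

```text
clock: 17.98
eef_pos: [0.5315, 0.035, 0.157]
tcp_rot: [0.891, 0.455, 0.0, 0.0]
contact_force: [3.4, -0.5, -3.4]
width: 0.0334
finger_force: 30.0
```

Run:
```python
from h import *
s=status.state();print(s['clock'],s['eef_pos'],s['contact_force'],s['ft_torque'])
```

```text
17.975 [0.53151139 0.03501256 0.15702547] [ 3.42188963 -0.51375887 -3.36152525] [-0.34494965 -0.81226256  0.05528902]
```

Emit:
servo_tool(
  steps=[
    [[0,0,0.004,0,0,0],[0,0,0.004,0,0,0],[0,0,0,0,0,0]],
  ],
)

```text
clock: 18.35
eef_pos: [0.5316, 0.035, 0.1558]
tcp_rot: [0.891, 0.455, 0.0, 0.0]
contact_force: [0.8, -0.9, 3.8]
width: 0.0333
finger_force: 30.0
```

Emit:
servo_tool(
  steps=[
    [[0,0,0.003,0,0,0],[0,0,0.002,0,0,0],[0,0,0,0,0,0]],
  ],
)

```text
clock: 18.73
eef_pos: [0.5317, 0.035, 0.1556]
tcp_rot: [0.891, 0.455, 0.0, -0.0]
contact_force: [-5.1, -1.3, 19.2]
width: 0.0334
finger_force: 30.0
```

Emit:
servo_tool(
  steps=[
    [[0,0,-0.005,0,0,0],[0,0,0,0,0,0]],
  ],
)

```text
clock: 18.98
eef_pos: [0.5316, 0.0351, 0.156]
tcp_rot: [0.891, 0.455, 0.0, 0.0]
contact_force: [0.6, -1.4, 4.6]
width: 0.0339
finger_force: 30.0
```

Emit:
servo_tool(
  steps=[
    [[0,0,0,0,0,0],[0,0,0,0,0,0],[0,0,0,0,0,0],[0,0,-0.1,0,0,0],[0,0,-0.2,0,0,0],[0,0,-0.25,0,0,0],[-0.15,0.05,-0.2,0,0,0],[-0.2,0.1,0,0,0,0],[0,0,0,0,0,0],[0,0,0,0,0,0]],
  ],
  jaw=1,
)

```text
clock: 20.23
eef_pos: [0.5146, -0.0391, 0.3054]
tcp_rot: [0.891, 0.454, -0.0, -0.0]
contact_force: [-0.2, 0.5, 0.8]
width: 0.0914
finger_force: 0.0
```

Run:
```python
from h import *
s=status.state();print(s['clock'],s['eef_pos'],s['contact_force'],s['width'])
a=viewer.capture('side'); b=viewer.capture('wrist')
p=proj('side',[.53,.035,.13]).astype(int); q=proj('wrist',[.53,.035,.15]).astype(int); print(p,q)
A=cv2.resize(a[p[1]-40:p[1]+40,p[0]-27:p[0]+27],(400,592),interpolation=cv2.INTER_CUBIC)
q=np.clip(q,[40,60],[470,320])
B=cv2.resize(b[q[1]-60:q[1]+60,q[0]-40:q[0]+40],(395,592),interpolation=cv2.INTER_CUBIC)
cv2.imwrite('pics/k.png',np.hstack([A,B])[:,:,::-1])
```

```text
20.225 [ 0.51461491 -0.03906631  0.30544319] [-0.18053043  0.45851601  0.81912567] 0.09137423016663411
[287 154] [226 117]
```

View pics/k.png

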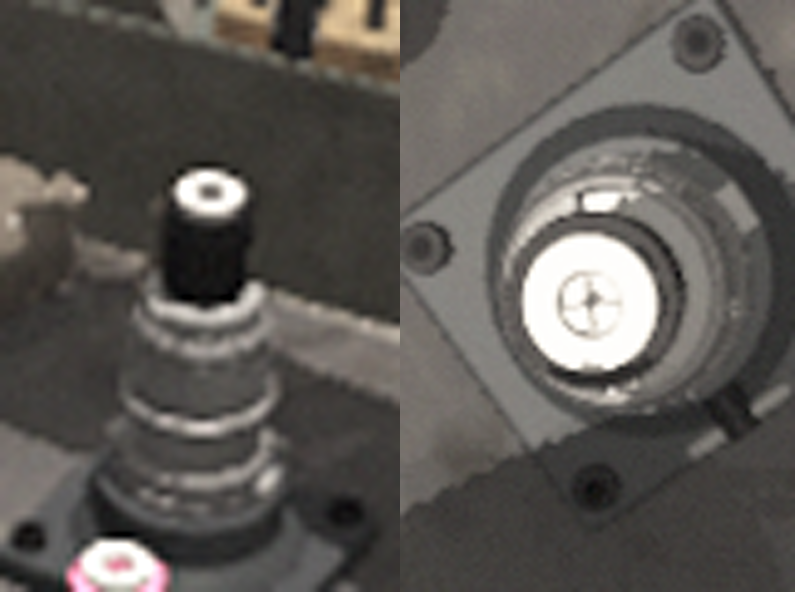

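The adapter is seated, with a bright lug showing in the notch at (600,200). To check that the sleeve sprang up, I'll compare its lower part with the earlier forward and back pictures.

Run:
```python
from h import *
now=cv2.cvtColor(viewer.capture('side'),cv2.COLOR_RGB2GRAY).astype(float)
c=cv2.imread('pics/c.png',0).astype(np.float32); fwd=cv2.resize(c,(130,160),interpolation=cv2.INTER_AREA)  # origin 200,140
j=cv2.resize(cv2.imread('pics/j.png',0),(80,100),interpolation=cv2.INTER_AREA) # origin 247,92
for z in(.124,.1165,.089,.0815,.084): print(z,proj('side',[.53,.035,z]).round(1))
F=fwd[165-140:195-140,276-200:300-200]; B=j[165-92:192-92,276-247:300-247]; N=now[165:195,276:300]
print('vs fwd',abs(N-F).mean(),'vs back',abs(N[:27]-B).mean(),'fwd-back',abs(F[:27]-B).mean())
for nm,I in(('fwd',F),('now',N),('back',B)): print(nm,I[:,8:16].mean(1).round().astype(int))
```

```text
0.124 [287.1 156.1]
0.1165 [286.9 158.3]
0.089 [286.4 166.1]
0.0815 [286.3 168.2]
0.084 [286.3 167.5]
vs fwd 6.715418889787462 vs back 22.410493827160494 fwd-back 21.236708
fwd [ 80  80  80  79  71 103 169 135  70  72  75  71  89 136 132  85  75  85
  82  88  75  50  43  43  41  61  91 100  96  88]
now [ 80  81  79  80  69  99 176 136  64  74  76  72  84 141 134  82  75  86
  80  88  76  48  44  43  42  60  92  99  96  88]
back [64 69 67 67 69 67 61 66 83 75 66 71 78 84 74 63 73 74 59 62 60 46 39 40
 40 55 80]
```

```bash
python3 -c "
from rig import r; print(r.hand_in())"
```

```text
the job is handed in; nothing more can be done
None
```

The tall adapter is home in the chuck with the sleeve back up and locked (checked in the side camera picture), the gripper is clear, and I handed the job in at about 20 s on the robot clock; pressing the adapter peaked at about 23 N.

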